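Register the tank scraper in its gluing jig and hold the clamp plunger down

ROBOT

A 6-joint arm with a two-finger parallel gripper is mounted at the origin on the work surface. World frame = base frame: x ahead of the robot, y to its left, z up, the work surface at z = 0. Lengths are in m, angles in rad, forces in N, time in s.
With the tool pointing down it reaches from about 0.35 to 0.925 m from the base axis. Payload 6.4 kg.
Tool frame: the origin (TCP) lies at the very end of the fingers, on their centre line; the grasp point (between the pads) lies 19 mm behind it (env.tcp_to_grasp is the distance from the TCP to the grasp point, in m); z points along the fingers, x is the direction in which the jaws open and shut, and the axes are right-handed (so a half turn about z gives the same grasp; the last joint's range is limited). The gripper opens to 94 mm and grips with 3 to 60 N. Pads are 16 mm wide; open, the fingers measure 119 mm over their backs; the gripper's body (75 mm by 177 mm) begins 78 mm behind the grasp point.
Start: joints at [-1.442, 0.245, 1.558, -0, 1.339, -0.174], TCP at [0.194, -0.62, 0.205] pointing down, gripper open.
Joint ranges: [-3.13, 3.13], [-1.02, 2.26], [0.13, 2.54], [-0.95, 4.09], [0.21, 2.88], [-2.74, 2.74]. Speed limits (rad/s): [2.57, 2.57, 3.14, 3.14, 3.14, 3.14].

INTERFACE

Orientations are given as [roll, pitch, yaw] about the fixed x, y, z axes, in that order (R = Rz(yaw) Ry(pitch) Rx(roll)).
In Python, from rig import env, jaws, solver, sensors, cams, workorder, spotter gives the robot as it stands. Calls block until the motion is done:
- env.move_pose(position, orientation): joint-space move of the TCP to a pose.
- env.line_to(position, ori=None, vel=0.15): straight line of the TCP; ori=None keeps the orientation; vel is the mean speed in m/s.
- env.set_joints(angles): joint-space move.
- jaws.gripper_to(opening, grasp_force=None): opening from 0.0 (shut) to 1.0 (fully open); grasp_force is the grip in N (None keeps the last); returns when the fingers have stopped.
- env.pause(seconds).
- solver.solve_ik(position, orientation): joint angles nearest the present ones, or None.
- sensors.state(): the state.
- cams.capture(name): name is "side" or "top" or "wrist"; returns a dict with "frame" (384x512x3 uint8, red, green, blue), "fov_y" (degrees; the focal length in pixels is half the picture's height over the tangent of half this angle, whatever the lens; pixels are square), "cx", "cy" (the principal point, pixels), "pose" (4x4, takes a point from camera to world coordinates). Camera axes: x right, y down, z forward; pixel columns grow to the right and rows downward; lengths in m; the calibration is good to about 2 mm. A picture is of the moment at which its call begins. There is no depth.
A pose or a line that the arm cannot do raises env.MotionError and nothing moves.
- workorder.sign_off(): hands the job in, once; it reports no verdict.
Trained networks look in a picture, given as the dict that the camera call returned (one of the last four; its "shot" number tells which), for a name from the list of things; names that differ only in an ending like _2 or _b are one class to them, and where a whole thing is asked for, a point or a joint stands for the part that bears it (a point fixed in the world has none). Each returns a list of dicts, best first, with "conf" (0 to 1); they miss things now and then, are a little off and sometimes report something else, mostly with a low value. They report only what shows in the picture. A call takes as long as a camera call.
- spotter.cut_out(picture, thing): "region" (384x512 bool, what is visible of it) and "box" ([left, top, right, bottom] in pixels, round what is visible of it).
The state is a dict: "time": time; "joint_positions": joint angles; "joint_vel": joint speeds; "joint_efforts": joint torques, N m; "tcp_pos": TCP position; "ee_rot": TCP orientation; "wrist_force": force on the tool from outside, world axes, zero at the start; "torque": the same for the moment, N m; "width": opening from 0.0 (shut) to 1.0 (fully open).
Only numpy, scipy, OpenCV 4.12 (cv2) and the standard library are available. Lean on these libraries where they do the work, as an engineer would, in place of code of your own. Each camera call takes 0.05 s, during which the arm holds its last target. There are 200 camera calls.

TASK

The aluminium tank scraper lies loose on the bed of its blade-gluing jig. Slide it fully home, lying flat, with its blade edge flush against the long back fence and the end of its head against the short side stop; then press the spring-loaded plunger's round cap straight down with the fingertips by 15 mm, until its top is level with the top of the steel gauge pin beside it, so that the spring foot clamps the scraper head, and finish while still holding the cap there. Leave the feeding bowl, the canister and the pipette standing and lying where they are.

Things in the scene. Friction and masses are not known exactly. Their poses are not given: they have to be found in the camera images.
- jig: fixed gluing jig: grey flat bed 200 (x) x 190 (y) x 12 mm with steel stops. Origin under the bed's centre, on the shelf; x axis towards the back fence, z up. Position and yaw differ each time. Beyond the fence, at x = +86, y = 0, a dark guide block (24 x 30 mm, top 40 mm above the shelf) carries the plunger
- fence (a point): jig's back fence, a steel bar along the jig's y: bottom of its inner face, jig x = +60, y = 0, z = +12 mm. It runs from jig y = -60 to +50 mm, is 12 mm thick and 8 mm high above the bed
- side_stop (a point): jig's short side stop, a steel bar along the jig's x: bottom of its inner face at mid-length, jig x = +35, y = +50, z = +12 mm. It runs from jig x = +10 to +60 mm, is 12 mm thick and 8 mm high above the bed
- gauge (a point): centre of the top of the fixed steel gauge pin, 10 mm diameter, jig x = +86, y = -45, z = +77 mm: the height the cap's top must be pressed down to
- scraper: loose aluminium T-shaped scraper, about 0.2 kg, 14 mm thick, flat below. Head 36 (x) x 100 (y) mm; handle 22 mm wide from x = -18 to -108 mm. Origin under the head's centre; blade edge at x = +18 mm. Starts flat on the bed, 25 to 45 mm short of the fence, 15 to 35 mm short of the side stop, yaw up to 0.3 rad off. Home: jig x = +42, y = 0, z = +12 mm, yaw as the jig
- edge_left (a point): the scraper's lower blade-edge corner on its +y side (x = +18, y = +50, z = 0 mm of the scraper); fully home it is in the corner of fence and side stop, jig x = +60, y = +50 mm
- edge_right (a point): the scraper's lower blade-edge corner on its -y side (x = +18, y = -50, z = 0 mm of the scraper)
- cap: round black push cap of the sprung plunger, 36 mm diameter, 10 mm thick, its arm and foot moving with it, only straight down, at most 25 mm. Origin: centre of its top face, untouched at jig x = +86, y = 0, z = +92 mm. Springs back up. Push needed: 1.5 N to start, 3.5 N at 8 mm where the foot meets the scraper head, there 1.7 N more, then 1 N per mm: about 12 N at the wanted 15 mm, 22 N at the end
- foot: round rubber foot, 18 mm diameter, on a sprung steel rod through the end of the plunger's dark arm (16 mm wide, top 74 mm above the shelf), which reaches from under the cap back over the fence. Origin under the rubber: jig x = +42, y = 0, z = +34 mm when up, that is 8 mm over the head of the scraper when home. It gives way upward on its own spring once it bears on the scraper
- bowl: bystander: white ceramic feeding bowl, 84 mm wide, 32 mm high, on the shelf beside the jig's +y side; origin under its centre
- canister: bystander: blue twist-cap canister, 60 mm diameter, 85 mm high, on the shelf beside the jig's -y side; origin under its centre
- pipette: bystander: clear plastic pipette with a white bulb, 180 mm long, 16 mm thick, lying on the shelf beyond the jig roughly along its back; origin under it about 70 mm from its bulb end

How it is judged:
By the outcome, as a careful person would: the job done as asked, in the order asked, and still so for the second after the job is handed in, while the arm keeps its last pose, push and grip.
It also fails if it takes over 54 s, if anything falls off the work surface, if the arm or the gripper's body presses on something with over 40 N, if the wrist force passes 120 N, or if a joint passes its speed limit or range.

## Working session

There is one attempt and no reset: what is moved stays moved. The work goes in short steps, each a Python script; the robot and the scene stay as the last script left them, time stands still between calls to the robot, and variables do not carry over. Pictures are saved under pics/ and viewed, about 8 in all and at most 12, crops included, and the job is handed in when it is done.

```bash
ls; mkdir -p pics; cat > h.py <<'E'
import numpy as np, cv2
from rig import env, jaws, solver, sensors, cams, workorder, spotter
def K(p):
    f=192/np.tan(np.radians(p["fov_y"])/2); return f,p["cx"],p["cy"]
def toplane(p,uv,z):
    f,cx,cy=K(p); T=np.array(p["pose"]); uv=np.atleast_2d(np.asarray(uv,float))
    d=np.c_[(uv[:,0]-cx)/f,(uv[:,1]-cy)/f,np.ones(len(uv))]@T[:3,:3].T
    return T[:3,3]+d*((z-T[2,3])/d[:,2])[:,None]
def proj(p,X):
    f,cx,cy=K(p); T=np.array(p["pose"]); c=(np.atleast_2d(X)-T[:3,3])@T[:3,:3]
    return np.c_[f*c[:,0]/c[:,2]+cx,f*c[:,1]/c[:,2]+cy]
def save(p,n,box=None,s=1):
    im=p["frame"][:,:,::-1]
    if box: im=im[box[1]:box[3],box[0]:box[2]]
    if s!=1: im=cv2.resize(im,None,fx=s,fy=s,interpolation=cv2.INTER_CUBIC)
    cv2.imwrite("pics/"+n,im)
E
python3 - <<'E'
from h import *
a=[]
for n in ("top","side"):
    p=cams.capture(n); save(p,n+"0.png"); a.append(p["frame"])
    print(n,p["fov_y"],p["cx"],p["cy"],np.round(p["pose"],3).tolist())
    for t in ("jig","scraper","cap","gauge","bowl","canister","pipette","foot"):
        r=spotter.cut_out(p,t)
        for q in r[:2]:
            v,u=np.nonzero(q["region"]); print(t,round(q["conf"],2),q["box"],u.mean().round(1),v.mean().round(1),len(u))
cv2.imwrite("pics/both0.png",np.vstack(a)[:,:,::-1])
E
```

```text
pics
top 44.81924844862706 261.18670555657314 193.13685315772332 [[-0.001, -0.996, 0.091, 0.55], [-0.999, 0.004, 0.034, 0.053], [-0.034, -0.091, -0.995, 1.066], [0.0, 0.0, 0.0, 1.0]]
jig 0.16 [308.9, 235.9, 361.2, 297.8] 333.8 257.3 1188
scraper 0.66 [309.9, 236.3, 358.6, 298.2] 333.5 257.6 1116
cap 0.54 [333.5, 199.3, 355.0, 235.0] 342.6 212.4 381
gauge 0.74 [273.2, 188.3, 381.5, 298.5] 327.3 242.0 6456
bowl 0.58 [220.2, 204.8, 257.3, 241.9] 240.0 224.9 1118
bowl 0.17 [309.2, 239.7, 360.2, 297.8] 333.2 258.3 1199
canister 0.62 [391.7, 268.0, 432.8, 300.4] 410.9 282.9 873
canister 0.24 [291.2, 155.9, 375.4, 185.2] 337.1 171.1 417
pipette 0.85 [300.5, 158.2, 371.5, 184.9] 344.7 173.3 235
side 49.59231796395695 256.64579525940195 197.85797008236187 [[-0.708, -0.535, 0.462, 0.219], [-0.706, 0.528, -0.471, 0.511], [0.008, -0.66, -0.751, 0.776], [0.0, 0.0, 0.0, 1.0]]
jig 0.83 [282.3, 163.5, 386.3, 262.9] 327.2 213.6 4900
scraper 0.71 [314.3, 195.4, 372.6, 243.2] 344.5 216.7 992
cap 0.9 [308.7, 161.5, 333.6, 198.8] 318.9 176.5 401
gauge 0.91 [277.6, 161.8, 386.7, 263.4] 327.3 213.9 4797
bowl 0.68 [241.9, 225.9, 280.1, 261.8] 259.9 246.2 948
canister 0.9 [385.8, 166.6, 422.2, 203.6] 403.4 184.1 905
pipette 0.71 [252.0, 163.1, 309.1, 186.1] 284.1 173.9 169
```

```bash
sleep 0; ls pics
```

```text
both0.png
side0.png
top0.png
```

```bash
python3 - <<'E'
import cv2
a=cv2.imread("pics/top0.png")[150:306,210:440]; cv2.imwrite("pics/topc.png",cv2.resize(a,None,fx=3.4,fy=3.4,interpolation=cv2.INTER_CUBIC))
E
```

```text
(no output)
```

View pics/topc.png

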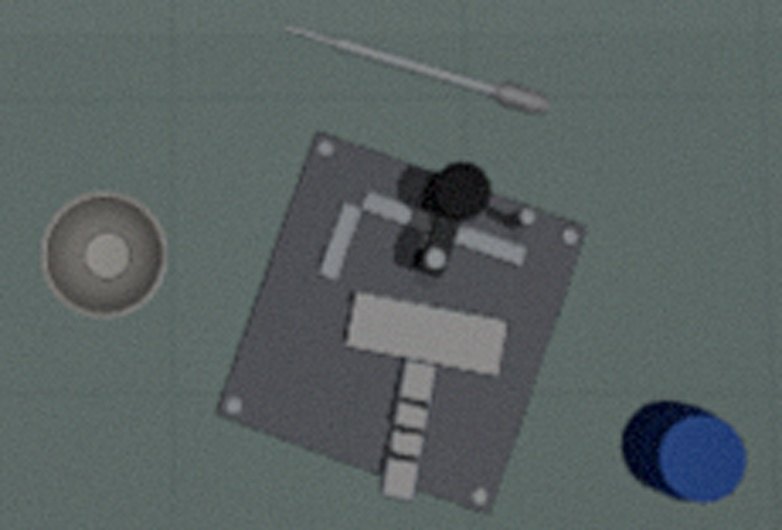

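The picture shows the jig, turned about −0.35 rad, with its bed corners at crop pixels (318,131), (586,227), (490,512) and (219,412). The scraper lies loose below the fence with head corners at about (357,293) and (507,321). The cap is at (462,190), the bowl is on the left, the canister is on the lower right and the pipette is behind the jig.

```bash
cat >> h.py <<'E'
from scipy.optimize import least_squares
def place(q,L):
    L=np.atleast_2d(np.asarray(L,float)); c,s=np.cos(q[2]),np.sin(q[2])
    return np.c_[q[0]+c*L[:,0]-s*L[:,1],q[1]+s*L[:,0]+c*L[:,1],L[:,2]]
def fit(p,L,uv,q0=(0.5,0,-0.3)):
    uv=np.asarray(uv,float); r=least_squares(lambda q:(proj(p,place(q,L))-uv).ravel(),q0)
    return r.x,np.abs(r.fun).max()
JC=[[.1,.095,.012],[.1,-.095,.012],[-.1,-.095,.012],[-.1,.095,.012]]
SH=[[.018,.05,.026],[.018,-.05,.026],[-.018,-.05,.026],[-.018,.05,.026]]
def rel(j,s):
    d=place((0,0,-j[2]),[[s[0]-j[0],s[1]-j[1],0]])[0]; return np.r_[d[:2],s[2]-j[2]]
E
python3 - <<'E'
from h import *
p=cams.capture("top")
cv=lambda a:np.array(a)/3.4+[210,150]-.35
j,e=fit(p,JC,cv([[318,131],[586,227],[490,512],[219,412]])); print("jig",j.round(4),e)
s,e2=fit(p,SH,cv([[357,293],[507,321],[499,375],[347,346]])); print("scr",s.round(4),e2)
print("rel",rel(j,s).round(4))
for n,L in dict(cap=[.086,0,.092],gauge=[.086,-.045,.077]).items(): print(n,place(j,[L]).round(4),((proj(p,place(j,[L]))-[210,150])*3.4).round(0))
g=place(s,[[-.06,0,.03]])[0]
for z in (.30,.25,.03): 
  for y in (s[2]+np.pi/2,s[2]-np.pi/2): print(z,y,solver.solve_ik([g[0],g[1],z],[np.pi,0,y]))
print(np.round(sensors.state()["ee_rot"],3),sensors.state()["time"])
E
```

```text
jig [ 0.5325 -0.0612 -0.3478] 0.918103705137014
scr [ 0.5233 -0.0754 -0.1867] 0.3922749739577398
rel [-0.0038 -0.0165  0.1612]
cap [[ 0.6133 -0.0905  0.092 ]] [[462. 187.]]
gauge [[ 0.598  -0.1328  0.077 ]] [[527. 213.]]
0.3 1.3841342522982916 [-0.38013084 -0.26254754  1.89102237  0.          1.51311782 -1.76426509]
0.3 -1.7574584012915015 [-3.80130836e-01 -2.62547538e-01  1.89102237e+00 -4.44089210e-16
  1.51311782e+00  1.37732757e+00]
0.25 1.3841342522982916 [-0.38013084 -0.23327842  1.95667674  0.          1.41819434 -1.76426509]
0.25 -1.7574584012915015 [-3.80130836e-01 -2.33278422e-01  1.95667674e+00 -4.44089210e-16
  1.41819434e+00  1.37732757e+00]
0.03 1.3841342522982916 [-3.80130836e-01  6.84882632e-02  2.11739346e+00 -4.44089210e-16
  9.55710933e-01 -1.76426509e+00]
0.03 -1.7574584012915015 [-3.80130836e-01  6.84882632e-02  2.11739346e+00 -4.44089210e-16
  9.55710933e-01  1.37732757e+00]
[ 3.142  0.    -1.268] 0.95
```

```bash
python3 - <<'E'
from h import *
s=[ 0.5233,-0.0754,-0.1867]; j=[0.5325,-0.0612,-0.3478]
g=place(s,[[-.06,0,0]])[0]
env.move_pose([g[0],g[1],.25],[np.pi,0,s[2]-np.pi/2])
p=cams.capture("wrist"); save(p,"w1.png",s=1.5)
print(np.round(p["pose"],3).tolist(),p["fov_y"],sensors.state()["time"])
print((proj(p,place(s,SH))*1.5).round(), (proj(p,place(j,JC))*1.5).round())
E
```

```text
[[-0.187, -0.944, -0.274, 0.546], [-0.982, 0.179, 0.053, -0.081], [-0.001, 0.279, -0.96, 0.428], [0.0, 0.0, 0.0, 1.0]] 68.28952042741189 3.2167
[[328. 169.]
 [438. 169.]
 [436. 209.]
 [330. 209.]] [[276.  48.]
 [488.  86.]
 [444. 296.]
 [259. 267.]]
```

View pics/w1.png

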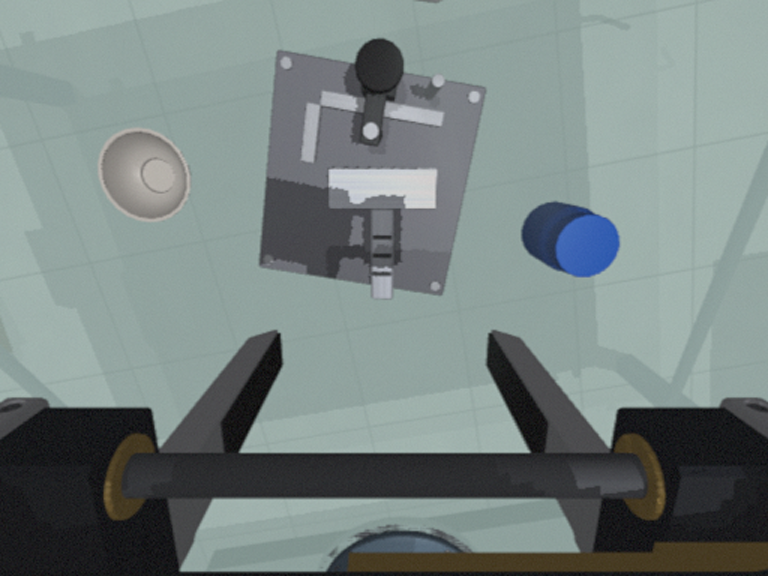

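Projected models overlay the wrist view well: jig corners at (278,51), (486,88), (442,295), (260,266) and scraper head at (328,169)–(436,208). Next I'll grasp the handle.

```bash
python3 - <<'E'
from h import *
p=cams.capture("wrist")
s0=[ 0.5233,-0.0754,-0.1867]; j0=np.array([0.5325,-0.0612,-0.3478])
s,e=fit(p,SH,np.array([[328,169],[437,169],[436,208],[329,208]])/1.5,s0)
j,e2=fit(p,JC,np.array([[278,51],[486,88],[442,295],[260,266]])/1.5,j0)
print(s.round(4),e,j.round(4),e2)
j=(j+j0)/2; s=(s+np.array(s0))/2; np.save("j.npy",j)
g=place(s,[[-.06,0,0]])[0]; ori=[np.pi,0,s[2]-np.pi/2]
jaws.gripper_to(.6,15)
env.line_to([g[0],g[1],.015],ori,vel=.12)
w0=np.array(sensors.state()["wrist_force"]); 
jaws.gripper_to(0.,15)
st=sensors.state(); print(w0.round(2),np.round(st["wrist_force"],2),st["width"],st["tcp_pos"],st["time"])
t=place(j,[[.042-.06-.010,-.008,.015]])[0]
env.line_to(t,[np.pi,0,j[2]-np.pi/2],vel=.03)
st=sensors.state(); print(np.round(st["wrist_force"],2),st["width"],st["time"])
p=cams.capture("wrist"); save(p,"w2.png",s=1.5)
E
```

```text
[ 0.5239 -0.0751 -0.1878] 0.32695003098066877 [ 0.5315 -0.0609 -0.3498] 1.312816126048375
[-1.19  0.56  0.5 ] [-0.11  1.15  1.14] 0.23175188377630077 [ 0.4646688  -0.0639252   0.01505097] 6.75
[-3.99 -0.25  4.57] 0.22789315948025804 8.1833
```

View pics/w2.png

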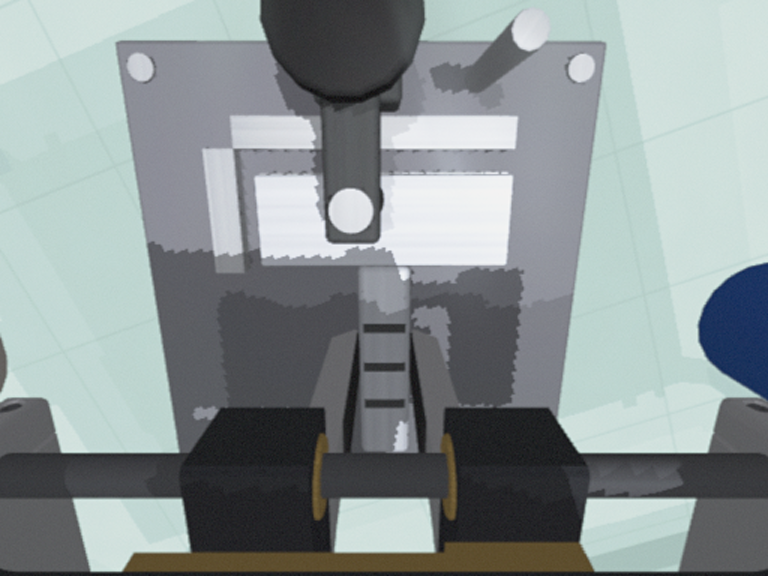

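The head, at (254–513, 174–265), is now square to the fence, about 10 mm short of it and about 7 mm from the side stop. I'll now advance it while watching the force.

```bash
cat >> h.py <<'E'
def fj(j):
    return place((0,0,-j[2]),[sensors.state()["wrist_force"]])[0]
def creep(j,d,maxd,thr,step=.001,vel=.02):
    "move along jig direction d until the opposing force changes by thr"
    d=np.array(d,float); w=place((0,0,j[2]),[[d[0],d[1],0]])[0]*1.0
    t0=np.array(sensors.state()["tcp_pos"]); z=t0[2]; f0=None; n=0; log=[]
    while n*step<maxd:
        n+=1; t=t0+w*step*n; t[2]=z; env.line_to(t,vel=vel)
        f=fj(j)[:2]@d[:2]
        if n==2: f0=f
        log.append(round(float(f),1))
        if n>2 and f0-f>thr: break
    print("creep",d,n*step,log,"t",round(sensors.state()["time"],2)); return n
E
python3 - <<'E'
from h import *
j=np.load("j.npy")
creep(j,[1,0,0],.014,10,vel=.02)
creep(j,[0,1,0],.014,8,vel=.02)
creep(j,[1,0,0],.004,6,vel=.02)
st=sensors.state(); print(fj(j).round(2),rel(j,[*st["tcp_pos"][:2],st["ee_rot"][2]]).round(4),st["time"])
p=cams.capture("wrist"); save(p,"w3.png",s=1.5)
E
```

```text
creep [1. 0. 0.] 0.014 [-4.3, -4.2, -3.5, -4.0, -3.8, -4.8, -3.9, -3.0, -3.7, -5.9, -9.4, -11.8, -13.1, -15.1] t 11.73
creep [0. 1. 0.] 0.012 [-4.0, -4.3, -5.5, -5.6, -5.9, -5.3, -5.9, -6.4, -6.2, -5.6, -9.4, -12.3] t 14.82
creep [1. 0. 0.] 0.004 [-7.2, -10.6, -11.6, -15.4] t 15.85
[-15.38  -4.92  16.18] [-1.6800e-02  1.3000e-03 -1.5703e+00] 15.85
```

View pics/w3.png

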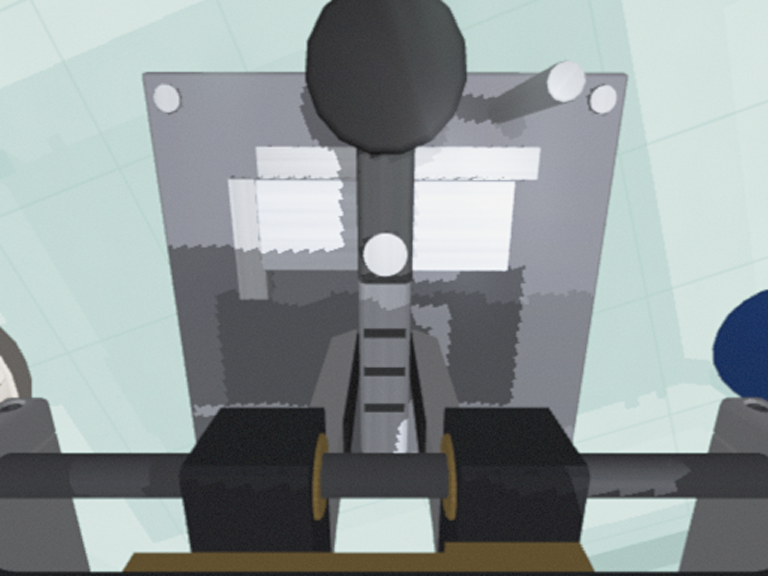

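The head is against the fence along row 180 and its left end is against the side stop at column 258. I'll release it and seat it again with closed fingertips: a push on the head's free end, then one on the handle end.

```bash
python3 - <<'E'
from h import *
j=np.load("j.npy"); ori=[np.pi,0,j[2]-np.pi/2]
P=lambda x,y,z: place(j,[[x,y,z]])[0]
print("z",sensors.state()["tcp_pos"][2])
jaws.gripper_to(.5); print("released",fj(j).round(2))
t=np.array(sensors.state()["tcp_pos"]); env.line_to([t[0],t[1],.05],ori,vel=.15)
jaws.gripper_to(0.)
env.line_to(P(.030,-.075,.05),ori,vel=.2)
env.line_to(P(.030,-.072,.018),ori,vel=.1); print(fj(j).round(2))
creep(j,[0,1,0],.016,7,step=.0015,vel=.03)
t=np.array(sensors.state()["tcp_pos"]); print(rel(j,[*t[:2],0])[:2].round(4),t[2].round(4))
env.line_to(P(.030,-.072,.018),ori,vel=.1)
p=cams.capture("wrist"); save(p,"w4.png",s=1.5); print(sensors.state()["time"])
E
```

```text
z 0.014402299158134832
released [-0.04 -1.04 -0.9 ]
[ 0.43 -0.01  0.27]
creep [0. 1. 0.] 0.0135 [0.1, 0.5, -0.8, -0.5, 0.7, -0.1, 0.4, -3.2, -9.2] t 21.02
[ 0.0296 -0.0595] 0.0178
21.3667
```

View pics/w4.png

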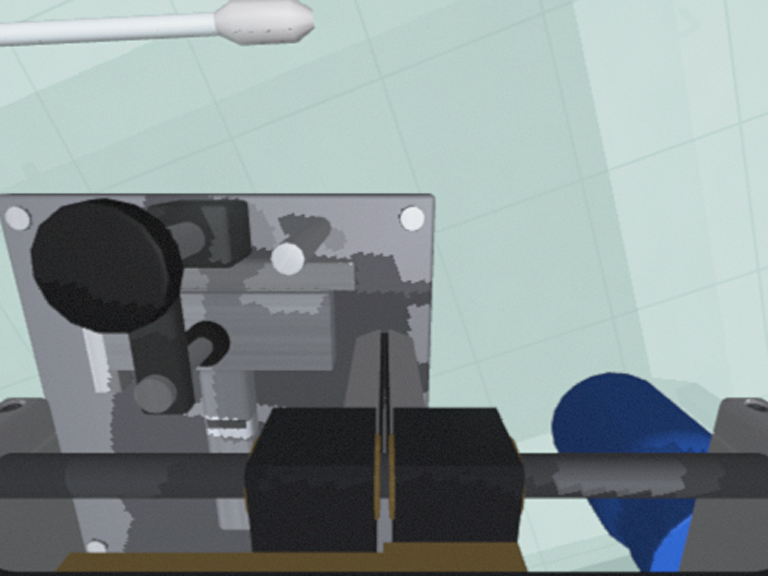

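The head's right end is at column 332 and its blade edge lies along the fence at row 292, with no gap visible. The side push met a stiff stop. Next is the handle-end push, then a close look.

```bash
python3 - <<'E'
from h import *
j=np.load("j.npy"); ori=[np.pi,0,j[2]-np.pi/2]
P=lambda x,y,z: place(j,[[x,y,z]])[0]
env.line_to(P(.0,-.075,.05),ori,vel=.2)
env.line_to(P(-.085,.001,.05),ori,vel=.2)
env.line_to(P(-.083,.001,.019),ori,vel=.1); print(fj(j).round(2))
creep(j,[1,0,0],.018,7,step=.0015,vel=.03)
t=np.array(sensors.state()["tcp_pos"]); print(rel(j,[*t[:2],0])[:2].round(4),t[2].round(4))
p=cams.capture("wrist"); save(p,"w5.png",s=1.5); print(sensors.state()["time"])
env.line_to(P(-.083,.001,.019),ori,vel=.1)
E
```

```text
[-0.18  0.02  0.01]
creep [1. 0. 0.] 0.009000000000000001 [-0.3, -0.3, -1.1, -1.2, -5.2, -9.6] t 24.41
[-0.0763  0.0006] 0.0182
24.4583
```

View pics/w5.png

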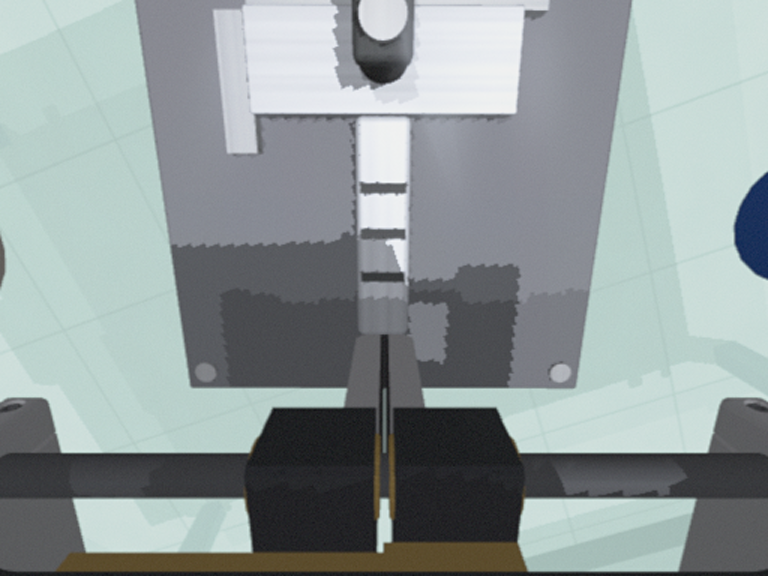

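The handle-end push also met a stiff stop. The head is square, bearing on the side stop at (245, 8–113) and on the fence. Now the cap.

```bash
python3 - <<'E'
from h import *
j=np.load("j.npy"); ori=[np.pi,0,j[2]-np.pi/2]
P=lambda x,y,z: place(j,[[x,y,z]])[0]
env.line_to(P(-.083,.001,.125),ori,vel=.2)
env.line_to(P(.086,.0005,.125),ori,vel=.2)
env.line_to(P(.086,.0005,.098),ori,vel=.1); f0=fj(j)
print("f0",f0.round(2),sensors.state()["time"])
for z in (.095,.093,.092,.091,.090,.088,.086,.084,.083,.081,.079,.078,.077):
    env.line_to(P(.086,.0005,z),ori,vel=.02)
    st=sensors.state(); print(z,round(st["tcp_pos"][2],4),(fj(j)-f0).round(1))
for k in range(3):
    env.pause(.3); st=sensors.state(); e=st["tcp_pos"][2]-.077
    print(round(e,5),(fj(j)-f0).round(1))
    if abs(e)>.0002: z-=e; env.line_to(P(.086,.0005,z),ori,vel=.02)
print(z,sensors.state()["time"])
a=cams.capture("side"); save(a,"s6.png",(230,140,430,280),3)
b=cams.capture("wrist"); save(b,"w6.png",s=1.5); print(sensors.state()["tcp_pos"])
E
```

```text
f0 [0.55 0.18 0.82] 26.8
0.095 0.0953 [-0.8 -0.2 -1.1]
0.093 0.0929 [-0.5 -0.6 -1.3]
0.092 0.0923 [-1.4 -0.2  0.9]
0.091 0.0912 [-0.6 -0.2  1.3]
0.09 0.0901 [ 0.4 -0.5  1.4]
0.088 0.0881 [0.3 0.3 1.4]
0.086 0.0861 [0.  0.1 2.1]
0.084 0.0843 [0.5 0.1 3.2]
0.083 0.0835 [-1.2 -1.2  5.5]
0.081 0.0818 [-0.8 -0.2  6.8]
0.079 0.0801 [-2.2  0.5  8.1]
0.078 0.0792 [-2.2  0.1  8.9]
0.077 0.0784 [-3.1 -0.7 10. ]
0.00142 [-3.8  0.2 10.8]
0.00025 [-3.1 -0.4 10.7]
-1e-05 [-3.6 -1.2 10.6]
0.07532908444878003 31.5
[ 0.61327768 -0.09006099  0.07704638]
```

View pics/s6.png

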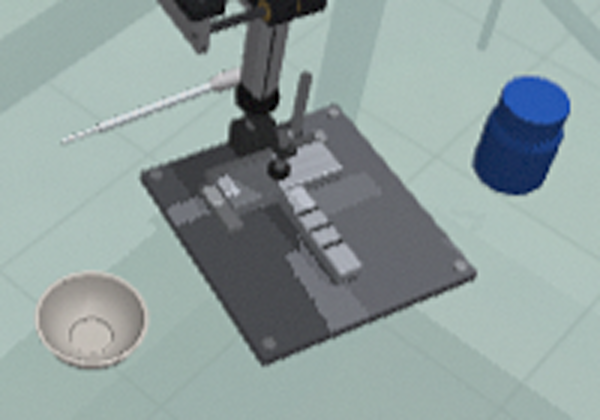

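View pics/w6.png

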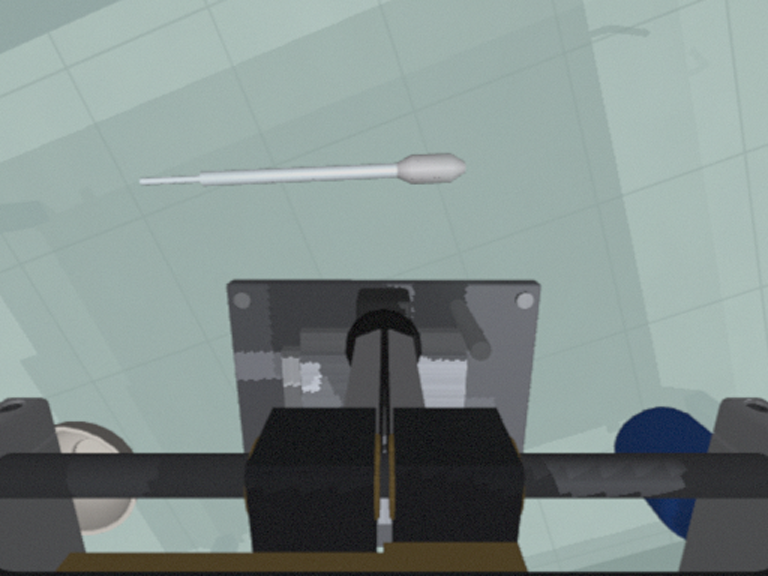

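The fingertips hold the cap level with the pin, the foot rests on the head, and the bowl, canister and pipette look unmoved. I'll do a quick steadiness check and hand in.

```bash
python3 - <<'E'
from h import *
env.pause(.3); zs=[]
for _ in range(4): env.pause(.1); s=sensors.state(); zs.append((round(s["tcp_pos"][2],4),round(s["wrist_force"][2],1)))
print(zs,s["time"])
print(workorder.sign_off())
E
```

```text
[(np.float64(0.077), np.float64(12.4)), (np.float64(0.077), np.float64(12.0)), (np.float64(0.077), np.float64(11.6)), (np.float64(0.077), np.float64(12.3))] 32.3
the job is handed in; nothing more can be done
None
```

The scraper is home in the jig and the cap is held down at gauge-pin height. The job was handed in at 32.3 s with the arm still pressing.

- **Scraper:** I gripped the handle, squared the scraper to the jig and slid it in until the force rose at the fence and then at the side stop. After releasing, I pushed the head's free end and then the handle end with closed fingertips. Both pushes met a stiff stop at about 9 N, and the close views showed no gap at the fence or the side stop.
- **Cap:** The fingertips met the cap at z ≈ 92 mm and the foot met the scraper at about 84 mm. The fingertips then held steady at 77.0 mm with about 12 N, both as specified.
- **Bystanders:** The bowl, canister and pipette looked unmoved in the last pictures; I judged this by eye and did not measure it.

Two small points did not agree exactly:
- **Jig position:** my estimates of it differed from the contact positions by 1 to 3 mm. I relied on the contact forces for seating.
- **Sideways force:** about 3 N was on the fingertips while pressing the cap.

I did not take a close view of the fence edge after clamping; the pictures from then show the head only partly.

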